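# Lock the buffer stop into the platform's T-slot

## Task

Fit the wooden buffer stop to the ash platform: drop its T-foot into the wide mouth of the slot, slide it along the slot gently until you feel it meet the hidden end, and turn it a quarter turn there so that its beam lies square across the slot and it is locked. Do not force it, leave it standing free, and leave the mail car and bell tower where they are.

Things in the scene. Friction and masses are not known exactly. Their poses are not given: they have to be found in the camera images.
- buffer_stop: Loose beech buffer stop, about 90 g, 72 mm tall, upright on the table at first. Origin: centre of its underside; z up; x along foot and beam; a half turn looks the same. T-foot z 0-12 mm, 39 mm long (x), 20 mm wide (y), corners cut so that it turns within a 20 mm radius; round neck 12 mm across, z 12-30 mm; beam z 30-72 mm. All share one centre line.
- beam (a point): Centre of the buffer stop's beam, 51 mm above its underside; axes as the stop's. The beam is 66 mm long (x), 18 mm thick (y), 42 mm high, with flat sides to grip; two small discs stand 3 mm off each side at x = -24 and +24 mm (look only).
- platform: Ash block fixed to the table, 240 mm (x) by 90 mm by 24 mm tall; origin: centre of its underside, z up. A keyhole T-slot runs along x at y = 0: wide mouth at x = -75 mm, then a narrow opening, 16 mm wide, to x = +95 mm, which passes the neck but not the foot. Rigid: the foot must never be pressed against its walls or top with 25 N or more.
- mouth (a point): Centre of the slot's wide mouth, at the platform's top face (24 mm above the table); axes as the platform's (slot along x, the way to slide is +x). The opening is 48 mm (x) by 25 mm (y), with straight walls down to the table top, which is the channel's floor.
- channel_floor (a point): Point on the channel floor (the table top, 24 mm under the mouth's centre). The channel runs to +x beneath the 9 mm thick top, 15 mm high and 25 mm wide, so the foot slides in it lengthwise with 3 mm of play in height. At its far end it opens into a pocket 43 mm long (x) and 45 mm wide where the foot can turn either way.
- slot_end (a point): Far end of the narrow opening in the top (platform x = +95 mm, top face). The foot meets the pocket's end wall earlier, with the stop's centre 21 to 90 mm short of this point: the wall's place differs from run to run, is not in any measured pose and must be felt. Only within about 3 mm of that contact can the stop turn crosswise; elsewhere the channel blocks it.
- station_house: Bystander: cream wooden station house with red roof and a sliding door, fixed; 110 mm (x) by 170 mm (y), about 150 mm tall; origin at the centre of its underside.
- mail_car: Bystander: loose teal mail car, 116 mm (x) by 50 mm by 58 mm tall; origin at the centre of its underside.
- bell_tower: Bystander: loose red bell tower, foot 60 mm square, roof 72 mm across, 130 mm tall; origin at the centre of its underside.

How it is judged (in metres and radians):
On the way, in this order (a step that is already met when the one before it is completed fails the run):
1. the T-foot is down in the mouth of the slot, lengthwise (z of buffer_stop in the frame of platform between -0.003 and 0.0045 m and horizontal distance between buffer_stop and mouth below 0.012 m and angle between the x axis of buffer_stop and the x axis of platform, either way round below 0.25 rad), for 0.05 s.
2. it has been slid out of the mouth and along under the top, still lengthwise (x of buffer_stop in the frame of platform above -0.03 m and z of buffer_stop in the frame of platform below 0.0055 m and angle between the x axis of buffer_stop and the x axis of platform, either way round below 0.35 rad), for 0.05 s.
At the end, for the whole second after the job is handed in: The buffer stop stands upright (within 7 degrees), still and free, its foot down on the floor of the channel (within 3 mm) in the turning pocket at the slot's end (2 mm short of to 79 mm beyond the platform's centre, as the end lies), its beam square across the slot within 12 degrees (angle between the x axis of buffer_stop and the y axis of platform, either way round below 0.21 rad and x of buffer_stop in the frame of platform between -0.002 and 0.079 m and z of buffer_stop in the frame of platform between -0.003 and 0.003 m and angle between buffer_stop's own z axis and vertical below 0.12 rad and linear speed of buffer_stop below 0.02 m/s); the robot touches nothing.
It fails at once if the buffer stop is pressed against the platform with 25 N or more (contact force between buffer_stop and platform above 25 N).
It fails at once if the mail car is disturbed by more than 15 mm (distance of mail_car from where it was at the start of the episode above 0.015 m).
It fails at once if the bell tower is disturbed by more than 15 mm (distance of bell_tower from where it was at the start of the episode above 0.015 m).
It also fails if it takes over 53 s, if anything falls off the work surface, if the arm or the gripper's body presses on something with over 40 N, if the wrist force passes 120 N, or if a joint passes its speed limit or range.

## Robot

A 6-joint arm with a two-finger parallel gripper is mounted at the origin on the work surface. World frame = base frame: x ahead of the robot, y to its left, z up, the work surface at z = 0. Lengths are in mm, angles in rad, forces in N, time in s.
With the tool pointing down it reaches from about 350 to 875 mm from the base axis. Payload 4.2 kg.
Tool frame: the origin (TCP) lies at the very end of the fingers, on their centre line; the grasp point (between the pads) lies 19 mm behind it (arm.grip_point_offset is the distance from the TCP to the grasp point, in mm); z points along the fingers, y is the direction in which the jaws open and shut (so a half turn about z gives the same grasp; the last joint's range is limited). The gripper opens to 85 mm and grips with 20 to 120 N. Pads are 22 mm wide; open, the fingers measure 114 mm over their backs; the gripper's body (76 mm by 85 mm) begins 54 mm behind the grasp point. The pads swing forward as they close: fully open they stand 13 mm farther back than shut.
Start: joints at [1.39, 0.385, 0.008, 0, -1.194, -0.259], TCP at [266.065, 565.516, 231.312] pointing down, gripper open.
Joint ranges: [-3.14, 3.14], [-1.21, 2.06], [-1.07, 1.41], [-3.16, 2.05], [-2.99, -0.16], [-3.1, 3.1]. Speed limits (rad/s): [2.79, 2.79, 3.14, 3.14, 3.14, 3.14].

## Interface

Orientations are given as a unit quaternion [x, y, z, w].
In Python, from bench import arm gives the robot as it stands.
- The arm moves only by the tool drive_tool, never from a script. Its argument "steps" is a list of rows, each a list of 5 numbers: the shift along the tool's x, y, z in m, then the turn about the tool's z in degrees, then the finger opening in m, from 0 to 0.0854. A call has 1 to 20 rows; each row shifts and turns the commanded pose from where the row before left it, along the tool's axes as they then stand; what a row does not reach is not made up. A row lasts 1/10 s, in which the tool goes at most 50 mm and 8.59 degrees, less where a joint would pass 70% of its speed; a pose out of reach is approached as far as the arm can. A call is refused whole if a number of a shift passes 0.05 or a number of a turn 8.59, either way. A call with a gripper value outside its range is refused whole. The fingers move at their own pace and stop on an object; the grip force is fixed at half the most. Time passes only in rows, so rows that do not move let the fingers close. It gives the time, the measured TCP pose, the force and the opening at its end, in the units of the state.
- arm.read_state(): the state, without advancing time (a new reading comes with each control period).
- arm.get_image(name): name is "scene" or "top" or "wrist"; returns (picture, depth): 420x560x3 uint8, blue, green, red; 420x560 float32, mm along the optical axis (not along the pixel's ray), 0 where there is no reading.
- arm.camera_params(name): a dict with "K" (3x3 intrinsics, pixels), "world_to_cam" (4x4, takes a point from world to camera coordinates); the wrist camera has in their place "mount" (4x4, takes a point from camera to tool coordinates, whose origin is the TCP and whose axes are the flange's). Camera axes: x right, y up, looking along -z (the intrinsics and any distortion apply to the point x, -y, -z); pixel columns grow to the right and rows downward; lengths in mm; the calibration is good to about 2 mm. The wrist camera is an equidistant fisheye: a pixel r from the principal point sees the ray r / f radians off the axis. A picture is of the moment at which its call begins: read the wrist's pose just before it. camera_params takes no time and is no camera call.
- arm.job_done(): hands the job in, once; it reports no verdict.
The state is a dict: "clock": time; "joints": joint angles; "joint_vel": joint speeds; "joint_efforts": joint torques, N m; "position": TCP position; "ee_rot": TCP orientation; "contact_force": force on the tool from outside, world axes, zero at the start; "wrist_torque": the same for the moment, N m; "gripper_width": finger opening in mm.
Only numpy, scipy, OpenCV 4.12 (cv2) and the standard library are available. Lean on these libraries where they do the work, as an engineer would, in place of code of your own. Each camera call takes 0.05 s, during which the arm holds its last target.

## Working session

There is one attempt and no reset: what is moved stays moved. The work goes in short steps, Python scripts to look and compute and a tool call to move; the robot and the scene stay as the last step left them, time stands still between calls to the robot, and variables do not carry over. Pictures are saved under pics/ and viewed, and the job is handed in when it is done.

Besides the shell and the picture viewer there is one more tool, called after "Emit:" as a command line: name --pt "numbers of a row" for each row, then --argument value for the rest. drive_tool: Moves the arm, as the interface text tells. Its arguments: {"type":"object","properties":{"steps":{"type":"array"}},"required":["steps"]}

```bash
ls; mkdir -p pics
python3 - <<'E'
from bench import arm
import cv2,numpy as np
s=arm.read_state();print(s)
for n in ["scene","top"]:
    im,d=arm.get_image(n);cv2.imwrite(f"pics/{n}0.png",im);np.save(f"pics/{n}0_d.npy",d);np.save(f"pics/{n}0_i.npy",im)
    print(n,arm.camera_params(n))
print(arm.camera_params("wrist"))
E
```

```text
pics
{'clock': 0.0, 'joints': array([ 1.38961659e+00,  3.85541940e-01,  6.62773383e-03, -5.54092790e-04,
       -1.19401168e+00, -2.58620018e-01]), 'joint_vel': array([-0.00251709,  0.00037242,  0.00104742,  0.00045955, -0.00023604,
        0.00029075]), 'joint_efforts': array([-3.05067770e-04, -3.92290020e+01,  1.88398343e+01,  4.18626308e+00,
       -4.61484102e-03, -1.73795005e-07]), 'position': array([265.80536705, 565.00332414, 230.22299005]), 'ee_rot': array([ 9.75896409e-01, -2.18231527e-01, -2.16092464e-04,  1.07394965e-03]), 'contact_force': array([0.0521628 , 0.43099817, 0.14057479]), 'wrist_torque': array([ 0.02428716, -0.0405458 , -0.0454591 ]), 'gripper_width': 85.223927994928}
scene {'K': array([[406.19492401,   0.        , 282.97729486],
       [  0.        , 406.19492401, 205.01910237],
       [  0.        ,   0.        ,   1.        ]]), 'world_to_cam': array([[ 3.43193013e-01,  9.39177150e-01,  1.28388953e-02,
        -1.35527985e+02],
       [-6.90023399e-01,  2.42826567e-01,  6.81837933e-01,
         4.00004647e+02],
       [ 6.37248982e-01, -2.42861153e-01,  7.31
[... 459 characters left out ...]
6.14684992e+02],
       [-2.07022344e-01,  5.16013739e-03,  9.78322606e-01,
        -1.02930393e+03],
       [ 0.00000000e+00,  0.00000000e+00,  0.00000000e+00,
         1.00000000e+00]])}
{'K': array([[325.1922621 ,   0.        , 275.34351838],
       [  0.        , 325.1922621 , 210.31270109],
       [  0.        ,   0.        ,   1.        ]]), 'mount': array([[ 1.52678572e-03,  9.62372008e-01,  2.71731095e-01,
         6.95528998e+01],
       [ 9.99998792e-01, -1.39018716e-03, -6.95197088e-04,
        -5.73303040e-01],
       [-2.91281138e-04,  2.71731828e-01, -9.62372968e-01,
        -1.42469529e+02],
       [ 0.00000000e+00,  0.00000000e+00,  0.00000000e+00,
         1.00000000e+00]])}
```

View pics/scene0.png

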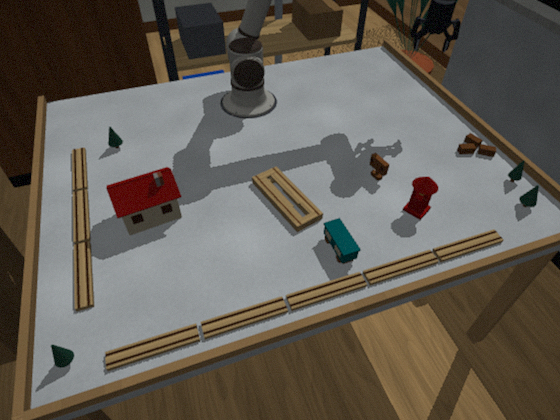

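View pics/top0.png

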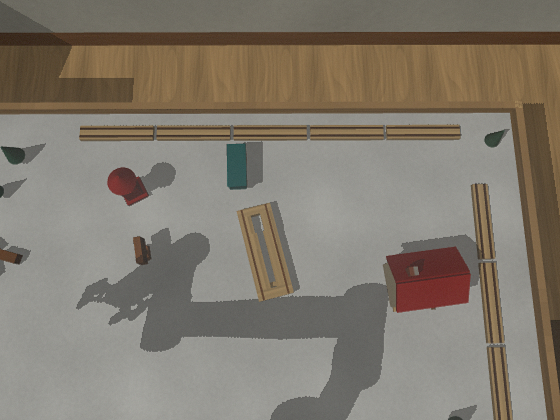

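Run:
```python
import cv2,numpy as np
im=np.load("pics/top0_i.npy")
a=cv2.resize(im[195:305,120:300],None,fx=4.4,fy=4.4,interpolation=cv2.INTER_CUBIC);cv2.imwrite("pics/z1.png",np.clip(a*1.5,0,255).astype('uint8')[:600])
im=np.load("pics/scene0_i.npy")
a=cv2.resize(im[140:265,245:400],None,fx=4.8,fy=4.8,interpolation=cv2.INTER_CUBIC);cv2.imwrite("pics/z2.png",np.clip(a*1.5,0,255).astype('uint8'))
```

```text
(no output)
```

View pics/z1.png

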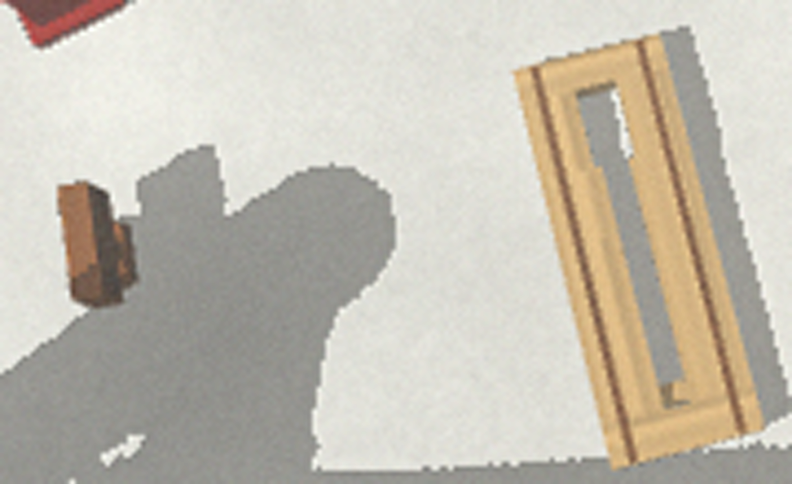

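View pics/z2.png

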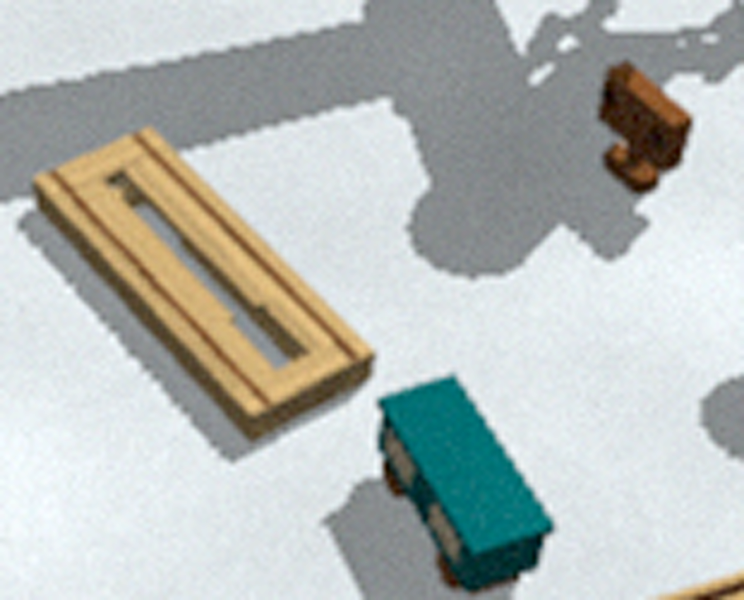

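```bash
cat > h.py <<'E'
import numpy as np,cv2
from bench import arm
def pts(name,d):
    p=arm.camera_params(name);K=p["K"];T=np.linalg.inv(p["world_to_cam"])
    v,u=np.mgrid[0:d.shape[0],0:d.shape[1]].astype(float)
    c=np.stack([(u-K[0,2])/K[0,0]*d,-(v-K[1,2])/K[1,1]*d,-d,np.ones_like(d)],-1)
    return (c@T.T)[...,:3]
def ray(name,uv,z):
    p=arm.camera_params(name);K=p["K"];T=np.linalg.inv(p["world_to_cam"])
    uv=np.atleast_2d(uv).astype(float)
    r=np.stack([(uv[:,0]-K[0,2])/K[0,0],-(uv[:,1]-K[1,2])/K[1,1],-np.ones(len(uv))],-1)@T[:3,:3].T
    o=T[:3,3];return o+r*((z-o[2])/r[:,2])[:,None]
E
python3 - <<'E'
from h import *
for n,dx in (("top",1),("scene",1)):
    d=np.load(f"pics/{n}0_d.npy");P=pts(n,d)
    im=np.load(f"pics/{n}0_i.npy")
    reg=np.zeros(d.shape,bool)
    if n=="top": R={"plat":(195,305,230,300),"stop":(225,270,125,160),"car":(135,195,220,255),"tower":(160,210,100,155)}
    else: R={"plat":(160,232,245,328),"stop":(148,182,365,393),"car":(215,265,320,365),"tower":(172,222,398,442)}
    for k,(a,b,c,e) in R.items():
        Q=P[a:b,c:e].reshape(-1,3);dd=d[a:b,c:e].ravel()
        Q=Q[dd>0]
        h,ed=np.histogram(Q[:,2],bins=np.arange(-10,150,4));
        print(n,k,[(int(ed[i]),int(h[i])) for i in range(len(h)) if h[i]>3])
        lo,hi={"plat":(19,30),"stop":(67,80),"car":(52,64),"tower":(100,140)}[k]
        S=Q[(Q[:,2]>lo)&(Q[:,2]<hi)]
        r=cv2.minAreaRect(S[:,:2].astype(np.float32));print('  rect',r,'mean',S.mean(0),np.round(cv2.boxPoints(r)).tolist())
E
```

```text
top plat [(-6, 476), (-2, 3058), (2, 1290), (6, 45), (10, 11), (14, 26), (18, 243), (22, 1770), (26, 727), (30, 22)]
  rect ((541.4113159179688, -47.281280517578125), (240.2149200439453, 89.80546569824219), 14.429146766662598) mean [536.50730735 -48.23330327  24.71847317] [[414.0, -34.0], [436.0, -121.0], [669.0, -61.0], [647.0, 26.0]]
top stop [(-6, 162), (-2, 736), (2, 297), (6, 14), (10, 26), (14, 8), (30, 6), (34, 10), (38, 14), (42, 9), (46, 8), (50, 10), (54, 15), (58, 16), (62, 23), (66, 37), (70, 142), (74, 31)]
  rect ((539.6268310546875, 260.48779296875), (67.04743957519531, 19.400625228881836), 9.273064613342285) mean [538.88314543 259.51857338  72.04565434] [[505.0, 265.0], [508.0, 246.0], [574.0, 256.0], [571.0, 275.0]]
top car [(-6, 95), (-2, 613), (2, 325), (6, 38), (10, 81), (14, 53), (18, 6), (22, 5), (26, 12), (30, 10), (34, 5), (38, 7), (50, 6), (54, 259), (58, 521), (62, 45)]
  rect ((760.3428344726562, 23.89141273498535), (116.51476287841797, 49.24925994873047), 1.0168591737747192) mean [758.57117374  24.42258382  58.8889789 ] [[702.0, 47.0], [703.0, -2.0], [819.
[... 1583 characters left out ...]
926758), 1.7273004055023193) mean [764.85257574  23.69636086  57.29101039] [[701.0, 48.0], [702.0, -3.0], [822.0, 1.0], [820.0, 52.0]]
scene tower [(-6, 246), (-2, 969), (2, 119), (6, 46), (10, 83), (14, 18), (18, 22), (22, 20), (26, 16), (30, 19), (34, 21), (38, 19), (42, 18), (46, 25), (50, 18), (54, 20), (58, 58), (62, 29), (66, 11), (70, 11), (74, 8), (78, 8), (82, 11), (86, 4), (94, 12), (98, 72), (102, 61), (106, 62), (110, 49), (114, 38), (118, 37), (122, 19), (126, 18)]
  rect ((711.1729125976562, 297.2561340332031), (68.55907440185547, 53.965946197509766), 47.4737663269043) mean [714.25506845 293.41607994 111.45212898] [[668.0, 290.0], [708.0, 254.0], [754.0, 304.0], [714.0, 341.0]]
```

```bash
cat >> h.py <<'E'
from scipy.spatial.transform import Rotation as R
def go(target,yaw=None):
    s=arm.read_state();Rm=R.from_quat(s["ee_rot"]).as_matrix()
    x=Rm[:,0];cy=np.degrees(np.arctan2(x[1],x[0]))
    print("t",s["clock"],"pos",np.round(s["position"],1),"yaw",round(cy,2),"z",np.round(Rm[:,2],4),"F",np.round(s["contact_force"],1),"T",np.round(s["wrist_torque"],2),"w",round(s["gripper_width"],1),"q",np.round(s["joints"],2))
    print("delta tool mm",np.round(Rm.T@(np.array(target)-s["position"]),1), "turn tool z deg",None if yaw is None else round(-(yaw-cy),2))
E
python3 -c "
from h import *
go([540,259.5,150],10.5)"
```

```text
t 0.1 pos [265.9 565.  230.3] yaw -25.21 z [-8.0e-04 -1.9e-03 -1.0e+00] F [ 0.2 -0.4 -0.1] T [-0.04 -0.05 -0.02] w 85.1 q [ 1.39  0.39  0.01 -0.   -1.19 -0.26]
delta tool mm [378.1 159.5  80.7] turn tool z deg -35.71
```

Emit:
drive_tool --pt "0.027 0.0114 0.0058 0 0.0854" --pt "0.027 0.0114 0.0058 0 0.0854" --pt "0.027 0.0114 0.0058 0 0.0854" --pt "0.027 0.0114 0.0058 0 0.0854" --pt "0.027 0.0114 0.0058 0 0.0854" --pt "0.027 0.0114 0.0058 0 0.0854" --pt "0.027 0.0114 0.0058 0 0.0854" --pt "0.027 0.0114 0.0058 0 0.0854" --pt "0.027 0.0114 0.0058 0 0.0854" --pt "0.027 0.0114 0.0058 0 0.0854" --pt "0.027 0.0114 0.0058 0 0.0854" --pt "0.027 0.0114 0.0058 0 0.0854" --pt "0.027 0.0114 0.0058 0 0.0854" --pt "0.027 0.0114 0.0058 0 0.0854" --pt "0 0 0 -7.14 0.0854" --pt "0 0 0 -7.14 0.0854" --pt "0 0 0 -7.14 0.0854" --pt "0 0 0 -7.14 0.0854" --pt "0 0 0 -7.14 0.0854" --pt "0 0 0 0 0.0854"

```text
clock: 2.1
position: [539.9, 260.0, 149.6]
ee_rot: [0.996, 0.091, -0.0, 0.0]
contact_force: [-0.0, 0.8, 0.6]
gripper_width: 85.5
```

Emit:
drive_tool --pt "0 0 0 0 0.0854" --pt "0 0 0 0 0.0854"

```text
clock: 2.3
position: [540.0, 260.1, 149.9]
ee_rot: [0.996, 0.091, -0.0, 0.0]
contact_force: [0.2, 0.7, 0.5]
gripper_width: 85.5
```

```bash
python3 -c "
from h import *
go([540,259.5,150],10.5)
im,d=arm.get_image('wrist');cv2.imwrite('pics/w1.png',im);np.savez('pics/w1.npz',im=im,d=d)
im,d=arm.get_image('top');cv2.imwrite('pics/top1.png',im)
"
```

```text
t 2.3 pos [540.  260.1 149.9] yaw 10.4 z [-3.e-04 -2.e-04 -1.e+00] F [0.2 0.7 0.5] T [ 0.02 -0.03 -0.  ] w 85.5 q [ 0.72  0.41 -0.17 -0.   -0.99  1.03]
delta tool mm [-0.1  0.6 -0.1] turn tool z deg -0.1
```

View pics/w1.png

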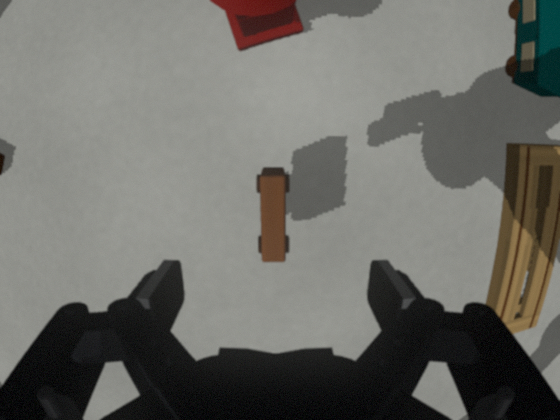

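```bash
cat >> h.py <<'E'
def wray(uv,z,pos,quat):
    p=arm.camera_params("wrist");K=p["K"];M=p["mount"];uv=np.atleast_2d(uv).astype(float)
    a=(uv-K[:2,2][None])/K[0,0];th=np.linalg.norm(a,axis=1);k=np.sinc(th/np.pi)
    r=np.stack([a[:,0]*k,-a[:,1]*k,-np.cos(th)],-1)
    Rm=R.from_quat(quat).as_matrix();r=r@M[:3,:3].T@Rm.T;o=Rm@M[:3,3]+pos
    return o+r*((z-o[2])/r[:,2])[:,None]
E
python3 - <<'E'
from h import *
im=np.load('pics/w1.npz')['im'];s=arm.read_state()
hsv=cv2.cvtColor(im,cv2.COLOR_BGR2HSV)
print(hsv[215,273],hsv[172,273],hsv[185,260])
m=((hsv[...,1]>110)&(hsv[...,0]<25)).astype('uint8');m[:150]=0;m[275:]=0;m[:,:240]=0;m[:,310:]=0
v,u=np.nonzero(m);print(len(u),u.min(),u.max(),v.min(),v.max())
# per-row edges over plain part of beam (between discs)
for r in (200,210,220,228):
    c=np.nonzero(m[r])[0];print(r,c.min(),c.max())
for zc in (72,):
    P=wray([[c.min()-.5+0 for c in [np.nonzero(m[r])[0]]]+[r] for r in (196,228)]+[[np.nonzero(m[r])[0].max()+.5,r] for r in (196,228)],zc,s["position"],s["ee_rot"])
    print(np.round(P,1)); mid=(P[:2]+P[2:])/2;print(mid,np.degrees(np.arctan2(*(mid[0]-mid[1])[1::-1])))
cv2.imwrite('pics/w1z.png',cv2.resize(im[160:270,230:320],None,fx=5,fy=5,interpolation=0))
E
```

```text
[ 12 134 101] [16 74 52] [ 12 125  92]
1962 259 284 175 260
200 262 284
210 261 284
220 262 283
228 262 283
[[555.7 273.5  72. ]
 [532.6 268.8  72. ]
 [558.8 257.1  72. ]
 [535.5 253.3  72. ]]
[[557.23963773 265.27097811  72.        ]
 [534.09217642 261.02600903  72.        ]] 10.39189396069398
```

View pics/w1z.png

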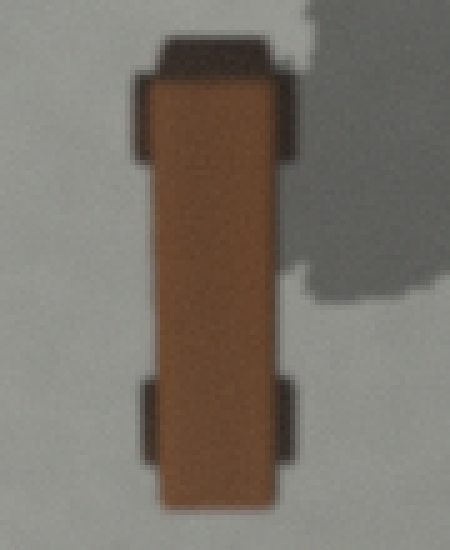

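Run:
```python
from h import *
s=arm.read_state()
P=wray([[260.8,175.5],[284.3,175.5],[262,261.2],[284.8,261.2]],72,s["position"],s["ee_rot"])
print(np.round(P,1)); a=(P[0]+P[1])/2;b=(P[2]+P[3])/2
print(a,b,(a+b)/2,np.linalg.norm(a-b),np.degrees(np.arctan2(*(a-b)[1::-1])))
c=(a+b)/2
go([c[0],c[1],36],10.8)
```

```text
[[570.  275.8  72. ]
 [573.  259.9  72. ]
 [506.9 264.   72. ]
 [510.  247.3  72. ]]
[571.48890276 267.85556258  72.        ] [508.47516405 255.66230258  72.        ] [539.98203341 261.75893258  72.        ] 64.18260554713099 10.951479359289701
t 2.4 pos [540.1 260.2 150. ] yaw 10.44 z [-2.e-04 -1.e-04 -1.e+00] F [-0.3 -0.4  0.5] T [ 0.03  0.04 -0.02] w 85.3 q [ 0.72  0.41 -0.17 -0.   -0.99  1.03]
delta tool mm [  0.2  -1.6 114. ] turn tool z deg -0.36
```

Emit:
drive_tool --pt "0 -0.001 0.02 -0.3 0.0854" --pt "0 0 0.02 0 0.0854" --pt "0 0 0.02 0 0.0854" --pt "0 0 0.02 0 0.0854" --pt "0 0 0.015 0 0.0854" --pt "0 0 0.012 0 0.0854" --pt "0 0 0.007 0 0.0854" --pt "0 0 0 0 0.07" --pt "0 0 0 0 0.055" --pt "0 0 0 0 0.04" --pt "0 0 0 0 0.03" --pt "0 0 0 0 0.024" --pt "0 0 0 0 0.02" --pt "0 0 0 0 0.015" --pt "0 0 0 0 0.01" --pt "0 0 0 0 0.01"

```text
clock: 4.0
position: [540.2, 261.4, 36.5]
ee_rot: [0.996, 0.094, 0.0, -0.0]
contact_force: [-1.3, 0.5, 1.9]
gripper_width: 16.9
```

```bash
python3 -c "
from h import *
go([540,260.5,150],14.43)"
```

```text
t 4.0 pos [540.2 261.4  36.5] yaw 10.82 z [ 6.e-04  3.e-04 -1.e+00] F [-1.3  0.5  1.9] T [ 0.03  0.12 -0.02] w 16.9 q [ 0.72  0.54 -0.28  0.   -0.74  1.04]
delta tool mm [  -0.3    0.8 -113.5] turn tool z deg -3.61
```

Emit:
drive_tool --pt "0 0 -0.006 0 0.01" --pt "0 0 -0.012 0 0.01" --pt "0 0 -0.018 0 0.01" --pt "0 0 -0.018 -1.2 0.01" --pt "0 0 -0.01 -1.2 0.01" --pt "0 0 0 -1.2 0.01" --pt "0 0 0 0 0.01" --pt "0 0 0 0 0.01"

```text
clock: 4.8
position: [539.3, 260.7, 99.1]
ee_rot: [0.992, 0.125, -0.001, 0.0]
contact_force: [-0.0, -0.0, -1.6]
gripper_width: 17.1
```

```bash
python3 -c "
from h import *
go([555,-43.7,100],14.43)"
```

```text
t 4.8 pos [539.3 260.7  99.1] yaw 14.38 z [-0.0018 -0.0011 -1.    ] F [-0.  -0.  -1.6] T [-0.02 -0.   -0.02] w 17.1 q [ 0.72  0.46 -0.23 -0.   -0.88  1.1 ]
delta tool mm [-60.4 298.8  -0.6] turn tool z deg -0.05
```

Emit:
drive_tool --pt "-0.002 0.01 0 0 0.01" --pt "-0.004 0.02 0 0 0.01" --pt "-0.006 0.03 0 0 0.01" --pt "-0.006 0.03 0 0 0.01" --pt "-0.006 0.03 0 0 0.01" --pt "-0.006 0.03 0 0 0.01" --pt "-0.006 0.03 0 0 0.01" --pt "-0.006 0.03 0 0 0.01" --pt "-0.006 0.03 0 0 0.01" --pt "-0.006 0.03 0 0 0.01" --pt "-0.004 0.02 0 0 0.01" --pt "-0.002 0.009 0 0 0.01" --pt "0 0 0 0 0.01" --pt "0 0 0 0 0.01" --pt "0 0 0 0 0.01"

```text
clock: 6.3
position: [556.1, -42.7, 100.1]
ee_rot: [0.992, 0.126, -0.0, -0.0]
contact_force: [0.1, 0.9, -1.8]
gripper_width: 17.1
```

```bash
python3 -c "
from h import *
go([555,-43.7,100],14.43)
im,d=arm.get_image('wrist');cv2.imwrite('pics/w2.png',im);np.savez('pics/w2.npz',im=im,d=d)
im,d=arm.get_image('scene');cv2.imwrite('pics/s2.png',cv2.resize(im[120:270,230:430],None,fx=3.9,fy=3.9))
"
```

```text
t 6.3 pos [556.1 -42.7 100.1] yaw 14.46 z [-0.e+00  1.e-04 -1.e+00] F [ 0.1  0.9 -1.8] T [-0.03  0.04  0.02] w 17.1 q [ 0.21  0.4  -0.33 -0.   -0.84  1.61]
delta tool mm [-1.4  0.7  0.1] turn tool z deg 0.03
```

View pics/w2.png

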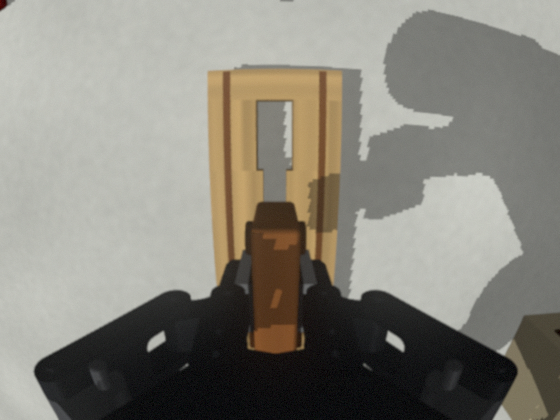

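View pics/s2.png

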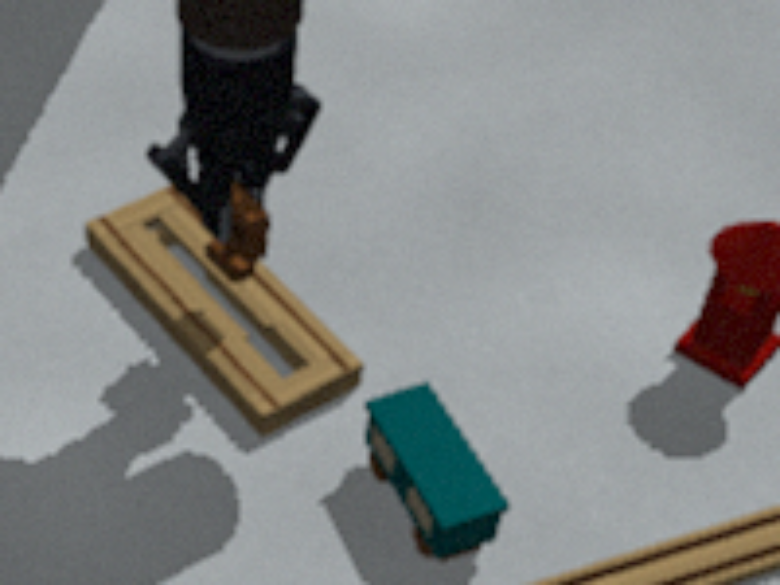

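Run:
```python
import numpy as np,cv2
im=np.load('pics/w2.npz')['im'];g=cv2.cvtColor(im,cv2.COLOR_BGR2GRAY)
cv2.imwrite('pics/w2z.png',np.clip(cv2.resize(im[60:180,200:350],None,fx=5,fy=5,interpolation=0)*1.3,0,255).astype('uint8'))
h=cv2.cvtColor(im,cv2.COLOR_BGR2HSV)
for r in (80,112,135,155,178,190): print(r,[(c,int(h[r,c,1])) for c in list(range(203,214))+list(range(252,262))+list(range(282,300))+list(range(336,346))])
for c in (265,275,285): print(c,[(r,int(h[r,c,1])) for r in list(range(64,76))+list(range(94,108))+list(range(164,178))])
```

```text
80 [(203, 13), (204, 9), (205, 11), (206, 22), (207, 54), (208, 91), (209, 109), (210, 109), (211, 110), (212, 108), (213, 108), (252, 109), (253, 110), (254, 110), (255, 108), (256, 110), (257, 107), (258, 108), (259, 110), (260, 110), (261, 112), (282, 106), (283, 111), (284, 111), (285, 111), (286, 110), (287, 110), (288, 110), (289, 110), (290, 110), (291, 110), (292, 108), (293, 109), (294, 109), (295, 109), (296, 113), (297, 109), (298, 109), (299, 110), (336, 110), (337, 109), (338, 107), (339, 111), (340, 107), (341, 91), (342, 55), (343, 18), (344, 14), (345, 14)]
112 [(203, 13), (204, 11), (205, 10), (206, 17), (207, 43), (208, 82), (209, 102), (210, 109), (211, 108), (212, 109), (213, 107), (252, 112), (253, 111), (254, 111), (255, 113), (256, 99), (257, 58), (258, 32), (259, 20), (260, 18), (261, 14), (282, 16), (283, 20), (284, 15), (285, 16), (286, 14), (287, 12), (288, 12), (289, 13), (290, 16), (291, 29), (292, 66), (293, 104), (294, 112), (295, 111), (296, 111), (297, 113), (298, 113), (299, 114), (336, 110), (337, 112), (338, 110), (339, 108), (340, 106), (341, 84),
[... 2927 characters left out ...]
8, 110), (99, 108), (100, 97), (101, 63), (102, 23), (103, 18), (104, 15), (105, 15), (106, 17), (107, 18), (164, 16), (165, 16), (166, 14), (167, 18), (168, 14), (169, 12), (170, 16), (171, 16), (172, 16), (173, 19), (174, 16), (175, 16), (176, 16), (177, 16)]
285 [(64, 14), (65, 14), (66, 14), (67, 27), (68, 50), (69, 85), (70, 104), (71, 108), (72, 107), (73, 110), (74, 110), (75, 109), (94, 110), (95, 113), (96, 110), (97, 111), (98, 110), (99, 111), (100, 98), (101, 48), (102, 21), (103, 14), (104, 15), (105, 16), (106, 14), (107, 12), (164, 22), (165, 18), (166, 18), (167, 18), (168, 22), (169, 30), (170, 39), (171, 39), (172, 45), (173, 46), (174, 50), (175, 46), (176, 46), (177, 49)]
```

View pics/w2z.png

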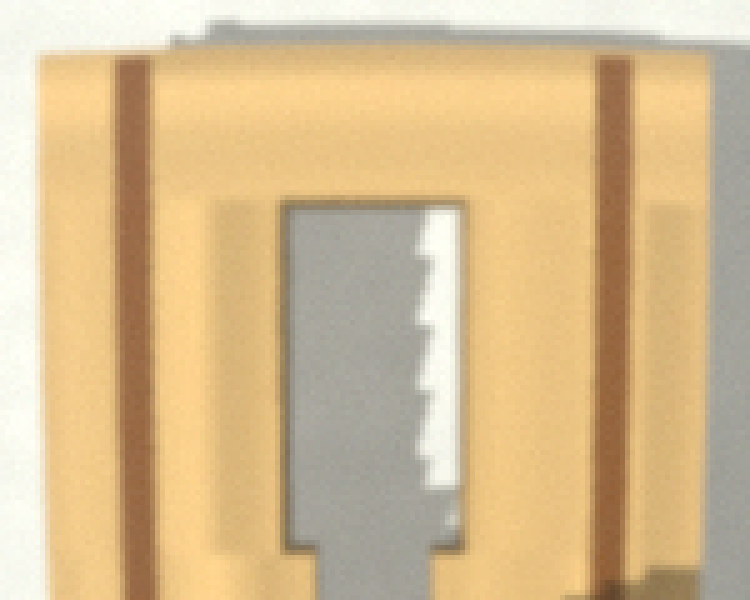

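Run:
```python
from h import *
s=arm.read_state();pos=s["position"];q=s["ee_rot"];Rm=R.from_quat(q).as_matrix()
def T(uv,z): return (wray(uv,z,pos,q)-pos)@Rm
f=lambda n,A:print(n,np.round(A[:,:2],1).tolist())
m=T([[256.5,110],[292.6,110],[256.8,160],[292.4,160]],24);f("mouth LR",m)
print(" mid", (m[0]+m[1])/2,(m[2]+m[3])/2)
f("mouth ends",T([[275,100.4],[275,169.3]],24))
f("plat edges r80,112,155,190",T([[207.5,80],[341.9,80],[207.7,112],[341.6,112],[208.6,155],[340.6,155],[209.9,190],[338.8,190]],24))
f("plat end",T([[275,69.5]],24))
f("slot",T([[285.2,178],[285.2,190]],24))
im=np.load('pics/w2.npz')['im'];h=cv2.cvtColor(im,cv2.COLOR_BGR2HSV)
print([(r,int(h[r,275,2])) for r in list(range(222,236))+list(range(344,356))])
for r in (245,): print([(c,int(h[r,c,1]),int(h[r,c,2])) for c in list(range(243,258))+list(range(295,310))])
f("beam ends",T([[275,229],[275,351]],135.6))
f("beam sides r236",T([[251,236],[300,236]],135.6))
```

```text
mouth LR [[77.0, -12.4], [77.1, 11.5], [43.3, -12.4], [43.3, 11.6]]
 mid [77.06115607 -0.48247587 76.13426554] [43.28496382 -0.4069988  76.13234985]
mouth ends [[83.5, -0.2], [36.9, -0.1]]
plat edges r80,112,155,190 [[98.5, -45.4], [98.6, 44.5], [76.5, -45.4], [76.6, 44.5], [47.1, -45.4], [47.2, 44.6], [22.6, -45.5], [22.7, 44.3]]
plat end [[104.5, -0.2]]
slot [[30.9, 6.8], [22.5, 6.9]]
[(222, 60), (223, 64), (224, 63), (225, 64), (226, 64), (227, 62), (228, 71), (229, 81), (230, 90), (231, 97), (232, 106), (233, 113), (234, 122), (235, 125), (344, 123), (345, 125), (346, 122), (347, 123), (348, 123), (349, 123), (350, 125), (351, 125), (352, 109), (353, 74), (354, 37), (355, 20)]
[(243, 114, 186), (244, 116, 156), (245, 119, 103), (246, 112, 64), (247, 117, 59), (248, 104, 59), (249, 115, 60), (250, 125, 59), (251, 140, 69), (252, 147, 78), (253, 140, 82), (254, 154, 83), (255, 142, 86), (256, 151, 86), (257, 152, 89), (295, 166, 95), (296, 146, 91), (297, 154, 83), (298, 163, 78), (299, 156, 72), (300, 146, 63), (301, 127, 54), (302, 156, 49), (303, 149, 48), (304, 112, 59), (305, 129, 81), (306, 114, 132), (307, 115, 166), (308, 115, 179), (309, 115, 180)]
beam ends [[32.8, -0.0], [-21.8, 0.1]]
beam sides r236 [[30.1, -8.4], [30.2, 8.8]]
```

Emit:
drive_tool --pt "0.005 -0.0005 0 0 0.01" --pt "0.015 0 0 0 0.01" --pt "0.018 0 0 0 0.01" --pt "0.015 0 0 0 0.01" --pt "0.007 0 0 0 0.01" --pt "0 0 0.01 0 0.01" --pt "0 0 0.015 0 0.01" --pt "0 0 0.008 0 0.01" --pt "0 0 0.002 0 0.01" --pt "0 0 0 0 0.01" --pt "0 0 0 0 0.01"

```text
clock: 7.5
position: [614.5, -28.0, 65.7]
ee_rot: [0.992, 0.125, 0.001, 0.0]
contact_force: [0.8, 0.7, -0.7]
gripper_width: 17.4
```

```bash
python3 -c "
from h import *
go([614.1,-27.3,36.5],14.43)
im,d=arm.get_image('wrist');cv2.imwrite('pics/w3.png',im)
im,d=arm.get_image('scene');cv2.imwrite('pics/s3.png',cv2.resize(im[150:250,240:370],None,fx=6,fy=6,interpolation=2))
"
```

```text
t 7.5 pos [614.5 -28.   65.7] yaw 14.41 z [ 0.001  0.    -1.   ] F [ 0.8  0.7 -0.7] T [0.   0.01 0.  ] w 17.4 q [ 0.22  0.53 -0.22  0.   -0.83  1.6 ]
delta tool mm [-0.2 -0.8 29.2] turn tool z deg -0.02
```

View pics/w3.png

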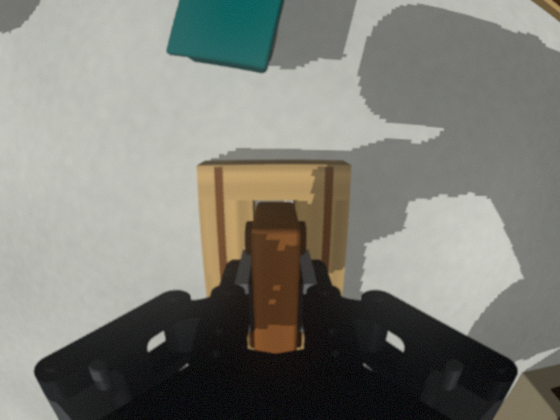

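View pics/s3.png

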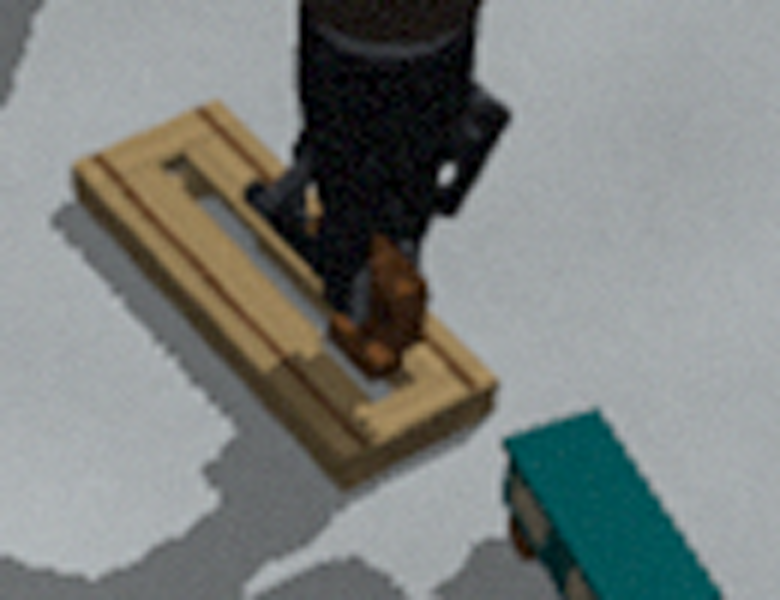

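Run:
```python
from h import *
im=cv2.imread('pics/w3.png');h=cv2.cvtColor(im,cv2.COLOR_BGR2HSV)[...,1].astype(float)
s=arm.read_state();pos=s["position"];q=s["ee_rot"];Rm=R.from_quat(q).as_matrix()
def T(uv,z): return (wray(uv,z,pos,q)-pos)@Rm
for r in (180,195,210,230):
    a=h[r];l=next(c for c in range(190,230) if a[c]>60);rr=next(c for c in range(360,320,-1) if a[c]>60)
    l=l-1+(60-a[l-1])/(a[l]-a[l-1]);rr=rr+1-(60-a[rr+1])/(a[rr]-a[rr+1])
    P=T([[l,r],[rr,r]],24);print(r,l,rr,np.round(P[:,:2],1).tolist(),P[:,1].mean())
c=275;print([(r,int(h[r,c]),int(im[r,c,2])) for r in range(155,208)])
```

```text
180 196.84375 349.9756097560976 [[36.1, -46.0], [36.2, 43.8]] -1.068886537811725
195 197.73333333333332 349.2972972972973 [[27.0, -45.9], [27.2, 43.9]] -1.0020529894657457
210 198.63888888888889 348.46875 [[17.8, -45.9], [17.9, 43.9]] -0.9770727348421921
230 200.12820512820514 347.05555555555554 [[5.1, -45.8], [5.3, 43.9]] -0.9533988395890098
[(155, 14, 127), (156, 16, 129), (157, 14, 129), (158, 19, 124), (159, 36, 107), (160, 63, 89), (161, 83, 83), (162, 87, 82), (163, 93, 102), (164, 105, 136), (165, 108, 161), (166, 110, 167), (167, 107, 167), (168, 111, 168), (169, 107, 177), (170, 113, 179), (171, 113, 183), (172, 113, 188), (173, 112, 193), (174, 112, 192), (175, 113, 194), (176, 112, 193), (177, 113, 192), (178, 111, 193), (179, 114, 190), (180, 112, 189), (181, 110, 185), (182, 109, 184), (183, 112, 182), (184, 116, 181), (185, 114, 181), (186, 111, 180), (187, 113, 178), (188, 114, 181), (189, 112, 178), (190, 114, 177), (191, 111, 181), (192, 114, 179), (193, 113, 181), (194, 113, 181), (195, 115, 180), (196, 112, 182), (197, 112, 182), (198, 113, 181), (199, 101, 176), (200, 83, 148), (201, 61, 112), (202, 78, 78), (203, 136, 62), (204, 115, 60), (205, 130, 63), (206, 143, 59), (207, 132, 60)]
```

Emit:
drive_tool --pt "0 -0.001 0 0 0.01" --pt "0 0 0.002 0 0.01" --pt "0 0 0.002 0 0.01" --pt "0 0 0.001 0 0.01" --pt "0 0 0.001 0 0.01" --pt "0 0 0.001 0 0.01" --pt "0 0 0.001 0 0.01" --pt "0 0 0 0 0.01"

```text
clock: 8.4
position: [613.8, -27.0, 56.9]
ee_rot: [0.992, 0.125, -0.0, -0.0]
contact_force: [0.0, -0.3, -1.4]
gripper_width: 17.2
```

Emit:
drive_tool --pt "0 0 0.002 0 0.01" --pt "0 0 0.003 0 0.01" --pt "0 0 0.003 0 0.01" --pt "0 0 0.003 0 0.01" --pt "0 0 0.002 0 0.01" --pt "0 0 0.002 0 0.01" --pt "0 0 0 0 0.01"

```text
clock: 9.1
position: [613.7, -27.0, 41.7]
ee_rot: [0.992, 0.125, -0.0, 0.0]
contact_force: [-0.2, 0.1, -1.0]
gripper_width: 17.3
```

Emit:
drive_tool --pt "0 0 0.001 0 0.01" --pt "0 0 0.001 0 0.01" --pt "0 0 0.001 0 0.01" --pt "0 0 0.0005 0 0.01" --pt "0 0 0 0 0.01"

```text
clock: 9.6
position: [613.9, -27.0, 38.6]
ee_rot: [0.992, 0.125, -0.0, 0.0]
contact_force: [0.5, -0.4, -1.2]
gripper_width: 17.4
```

```bash
python3 -c "
from h import *
go([613.8,-27,37.2],14.43)"
```

```text
t 9.6 pos [613.9 -27.   38.6] yaw 14.4 z [-1.e-04 -0.e+00 -1.e+00] F [ 0.5 -0.4 -1.2] T [ 0.02  0.04 -0.01] w 17.4 q [ 0.22  0.56 -0.24 -0.   -0.77  1.6 ]
delta tool mm [-0.1 -0.   1.4] turn tool z deg -0.03
```

Emit:
drive_tool --pt "0 0 0.001 0 0.01" --pt "-0.002 0 0 0 0.01" --pt "-0.004 0 0 0 0.01" --pt "-0.005 0 0 0 0.01" --pt "-0.005 0 0 0 0.01" --pt "-0.002 0 0 0 0.01" --pt "0 0 0 0 0.01"

```text
clock: 10.3
position: [596.1, -31.6, 37.8]
ee_rot: [0.992, 0.125, -0.0, 0.0]
contact_force: [-0.4, 0.1, -1.0]
gripper_width: 17.3
```

```bash
python3 -c "
from h import *
C=np.array([613.9,-27,37.7]);a=np.radians(14.43);go(C-80*np.array([np.cos(a),np.sin(a),0]),14.43)"
```

```text
t 10.3 pos [596.1 -31.6  37.8] yaw 14.4 z [-0. -0. -1.] F [-0.4  0.1 -1. ] T [ 0.   -0.02  0.  ] w 17.3 q [ 0.22  0.54 -0.29 -0.   -0.74  1.6 ]
delta tool mm [-61.7  -0.    0.1] turn tool z deg -0.03
```

Emit:
drive_tool --pt "-0.002 0 0 0 0.01" --pt "-0.004 0 0 0 0.01" --pt "-0.004 0 0 0 0.01" --pt "-0.004 0 0 0 0.01" --pt "-0.004 0 0 0 0.01" --pt "-0.004 0 0 0 0.01" --pt "-0.002 0 0 0 0.01" --pt "0 0 0 0 0.01"

```text
clock: 11.1
position: [573.0, -37.5, 37.7]
ee_rot: [0.992, 0.125, -0.0, 0.0]
contact_force: [0.7, 0.9, -0.4]
gripper_width: 17.2
```

Emit:
drive_tool --pt "-0.002 0 0 0 0.01" --pt "-0.004 0 0 0 0.01" --pt "-0.004 0 0 0 0.01" --pt "-0.004 0 0 0 0.01" --pt "-0.004 0 0 0 0.01" --pt "-0.004 0 0 0 0.01" --pt "-0.002 0 0 0 0.01" --pt "0 0 0 0 0.01"

```text
clock: 11.9
position: [549.7, -43.5, 37.7]
ee_rot: [0.992, 0.125, -0.0, 0.0]
contact_force: [0.6, -0.2, -1.1]
gripper_width: 17.4
```

```bash
python3 -c "
from h import *
C=np.array([613.9,-27,37.7]);a=np.radians(14.43);go(C-80*np.array([np.cos(a),np.sin(a),0]),14.43)"
```

```text
t 11.9 pos [549.7 -43.5  37.7] yaw 14.4 z [-1.e-04 -0.e+00 -1.e+00] F [ 0.6 -0.2 -1.1] T [-0.01 -0.04 -0.02] w 17.4 q [ 0.22  0.48 -0.41 -0.   -0.69  1.61]
delta tool mm [-13.7   0.   -0. ] turn tool z deg -0.03
```

Emit:
drive_tool --pt "-0.002 0 0 0 0.01" --pt "-0.003 0 0 0 0.01" --pt "-0.003 0 0 0 0.01" --pt "-0.002 0 0 0 0.01" --pt "0 0 0 0 0.01"

```text
clock: 12.4
position: [539.9, -46.0, 37.6]
ee_rot: [0.992, 0.125, -0.0, -0.0]
contact_force: [1.1, -0.1, -0.5]
gripper_width: 17.2
```

Emit:
drive_tool --pt "-0.0007 0 0 0 0.01" --pt "-0.0008 0 0 0 0.01" --pt "-0.0008 0 0 0 0.01"

```text
clock: 12.7
position: [538.1, -46.5, 37.6]
ee_rot: [0.992, 0.125, 0.0, 0.0]
contact_force: [-0.7, -0.5, -0.5]
gripper_width: 17.3
```

Emit:
drive_tool --pt "-0.0008 0 0 0 0.01" --pt "-0.0008 0 0 0 0.01" --pt "-0.0008 0 0 0 0.01"

```text
clock: 13.0
position: [535.7, -47.1, 37.6]
ee_rot: [0.992, 0.125, 0.0, 0.0]
contact_force: [-0.4, -0.3, -0.5]
gripper_width: 17.3
```

Emit:
drive_tool --pt "-0.001 0 0 0 0.01" --pt "-0.001 0 0 0 0.01" --pt "-0.001 0 0 0 0.01"

```text
clock: 13.3
position: [532.8, -47.8, 37.6]
ee_rot: [0.992, 0.125, -0.0, 0.0]
contact_force: [-0.4, 0.4, -0.9]
gripper_width: 17.2
```

Emit:
drive_tool --pt "-0.001 0 0 0 0.01" --pt "-0.001 0 0 0 0.01" --pt "-0.001 0 0 0 0.01"

```text
clock: 13.6
position: [529.9, -48.6, 37.6]
ee_rot: [0.992, 0.125, 0.0, -0.0]
contact_force: [-0.8, 0.9, -1.4]
gripper_width: 17.3
```

Emit:
drive_tool --pt "-0.001 0 0 0 0.01" --pt "-0.001 0 0 0 0.01" --pt "-0.001 0 0 0 0.01"

```text
clock: 13.9
position: [527.0, -49.3, 37.6]
ee_rot: [0.992, 0.125, 0.0, 0.0]
contact_force: [0.4, -0.5, -1.4]
gripper_width: 17.6
```

Emit:
drive_tool --pt "-0.001 0 0 0 0.01" --pt "-0.001 0 0 0 0.01" --pt "-0.001 0 0 0 0.01"

```text
clock: 14.2
position: [524.1, -50.1, 37.6]
ee_rot: [0.992, 0.125, 0.0, -0.0]
contact_force: [0.1, 0.1, -1.4]
gripper_width: 17.5
```

Emit:
drive_tool --pt "-0.001 0 0 0 0.01" --pt "-0.001 0 0 0 0.01" --pt "-0.001 0 0 0 0.01"

```text
clock: 14.5
position: [521.2, -50.8, 37.6]
ee_rot: [0.992, 0.125, -0.0, 0.0]
contact_force: [-0.3, -0.5, -1.1]
gripper_width: 16.8
```

Emit:
drive_tool --pt "-0.001 0 0 0 0.01" --pt "-0.001 0 0 0 0.01" --pt "-0.001 0 0 0 0.01"

```text
clock: 14.8
position: [518.3, -51.6, 37.6]
ee_rot: [0.992, 0.125, 0.0, 0.0]
contact_force: [0.5, -0.7, -2.5]
gripper_width: 17.3
```

Emit:
drive_tool --pt "-0.001 0 0 0 0.01" --pt "-0.001 0 0 0 0.01" --pt "-0.001 0 0 0 0.01"

```text
clock: 15.1
position: [515.4, -52.3, 37.6]
ee_rot: [0.992, 0.125, -0.0, -0.0]
contact_force: [-0.1, 0.1, -1.1]
gripper_width: 17.3
```

Emit:
drive_tool --pt "-0.001 0 0 0 0.01" --pt "-0.001 0 0 0 0.01" --pt "-0.001 0 0 0 0.01"

```text
clock: 15.4
position: [512.5, -53.1, 37.6]
ee_rot: [0.992, 0.125, -0.0, 0.0]
contact_force: [0.5, -0.2, -1.1]
gripper_width: 17.3
```

Emit:
drive_tool --pt "-0.001 0 0 0 0.01" --pt "-0.001 0 0 0 0.01" --pt "-0.001 0 0 0 0.01"

```text
clock: 15.7
position: [509.6, -53.8, 37.6]
ee_rot: [0.992, 0.125, -0.0, 0.0]
contact_force: [-1.1, 0.9, -1.2]
gripper_width: 17.1
```

Emit:
drive_tool --pt "-0.001 0 0 0 0.01" --pt "-0.001 0 0 0 0.01" --pt "-0.001 0 0 0 0.01"

```text
clock: 16.0
position: [506.6, -54.6, 37.6]
ee_rot: [0.992, 0.125, -0.0, -0.0]
contact_force: [0.5, 0.2, -1.1]
gripper_width: 17.3
```

Emit:
drive_tool --pt "-0.001 0 0 0 0.01" --pt "-0.001 0 0 0 0.01" --pt "-0.001 0 0 0 0.01"

```text
clock: 16.3
position: [503.8, -55.3, 37.6]
ee_rot: [0.992, 0.125, -0.0, 0.0]
contact_force: [-0.1, -0.2, -0.4]
gripper_width: 17.7
```

Emit:
drive_tool --pt "-0.001 0 0 0 0.01" --pt "-0.001 0 0 0 0.01" --pt "-0.001 0 0 0 0.01"

```text
clock: 16.6
position: [500.9, -56.0, 37.6]
ee_rot: [0.992, 0.125, 0.0, -0.0]
contact_force: [-0.0, -0.1, -1.5]
gripper_width: 17.2
```

Emit:
drive_tool --pt "-0.001 0 0 0 0.01" --pt "-0.001 0 0 0 0.01" --pt "-0.001 0 0 0 0.01"

```text
clock: 16.9
position: [497.9, -56.8, 37.6]
ee_rot: [0.992, 0.125, -0.0, -0.0]
contact_force: [0.7, -0.2, -0.9]
gripper_width: 17.4
```

Emit:
drive_tool --pt "-0.001 0 0 0 0.01" --pt "-0.001 0 0 0 0.01" --pt "-0.001 0 0 0 0.01"

```text
clock: 17.2
position: [495.0, -57.5, 37.6]
ee_rot: [0.992, 0.125, 0.0, -0.0]
contact_force: [-0.5, 0.2, -1.1]
gripper_width: 17.2
```

Emit:
drive_tool --pt "-0.001 0 0 0 0.01" --pt "-0.001 0 0 0 0.01" --pt "-0.001 0 0 0 0.01"

```text
clock: 17.5
position: [492.1, -58.3, 37.6]
ee_rot: [0.992, 0.125, -0.0, -0.0]
contact_force: [-0.2, -0.3, -1.4]
gripper_width: 17.3
```

Emit:
drive_tool --pt "-0.001 0 0 0 0.01" --pt "-0.001 0 0 0 0.01" --pt "-0.001 0 0 0 0.01"

```text
clock: 17.8
position: [489.2, -59.0, 37.6]
ee_rot: [0.992, 0.125, -0.0, 0.0]
contact_force: [0.1, 0.4, -1.0]
gripper_width: 17.2
```

Emit:
drive_tool --pt "-0.001 0 0 0 0.01" --pt "-0.001 0 0 0 0.01" --pt "-0.001 0 0 0 0.01"

```text
clock: 18.1
position: [486.3, -59.8, 37.6]
ee_rot: [0.992, 0.125, 0.0, -0.0]
contact_force: [-0.7, -0.0, -1.3]
gripper_width: 17.3
```

Emit:
drive_tool --pt "-0.001 0 0 0 0.01" --pt "-0.001 0 0 0 0.01" --pt "-0.001 0 0 0 0.01"

```text
clock: 18.4
position: [483.4, -60.5, 37.6]
ee_rot: [0.992, 0.125, -0.0, 0.0]
contact_force: [-0.6, -0.1, -1.5]
gripper_width: 17.1
```

Emit:
drive_tool --pt "-0.001 0 0 0 0.01" --pt "-0.001 0 0 0 0.01" --pt "-0.001 0 0 0 0.01"

```text
clock: 18.7
position: [482.6, -60.7, 38.0]
ee_rot: [0.992, 0.126, 0.002, -0.0]
contact_force: [4.8, 2.5, -3.6]
gripper_width: 17.4
```

Emit:
drive_tool --pt "0.002 0 0 0 0.01" --pt "0.0022 0 0 0 0.01" --pt "0 0 0 0 0.01" --pt "0 0 0 0 0.01"

```text
clock: 19.1
position: [483.8, -60.4, 37.3]
ee_rot: [0.992, 0.125, -0.001, 0.0]
contact_force: [-0.4, 0.6, -1.0]
gripper_width: 17.7
```

```bash
python3 -c "
from h import *
go([484.7,-60.15,37.6],14.43-90)"
```

```text
t 19.1 pos [483.8 -60.4  37.3] yaw 14.38 z [-2.e-03 -3.e-04 -1.e+00] F [-0.4  0.6 -1. ] T [-0.03  0.02  0.03] w 17.7 q [ 0.21  0.4  -0.56 -0.   -0.61  1.61]
delta tool mm [ 1.  -0.  -0.3] turn tool z deg 89.95
```

Emit:
drive_tool --pt "0.0008 0 0 0 0.01" --pt "0 0 0 2 0.01" --pt "0 0 0 3 0.01" --pt "0 0 0 3 0.01" --pt "0 0 0 0 0.01"

```text
clock: 19.6
position: [485.1, -60.1, 37.5]
ee_rot: [0.998, 0.056, -0.0, 0.0]
contact_force: [0.3, 0.0, -0.7]
gripper_width: 17.5
```

```bash
python3 -c "
from h import *
go([484.7,-60.15,37.6],14.43-90)"
```

```text
t 19.6 pos [485.1 -60.1  37.5] yaw 6.4 z [-7.e-04 -1.e-04 -1.e+00] F [ 0.3  0.  -0.7] T [-0.    0.    0.01] w 17.5 q [ 0.21  0.4  -0.56 -0.   -0.61  1.47]
delta tool mm [-0.4  0.  -0.1] turn tool z deg 81.97
```

Emit:
drive_tool --pt "-0.0004 0 0 3 0.01" --pt "0 0 0 4 0.01" --pt "0 0 0 4 0.01" --pt "0 0 0 4 0.01" --pt "0 0 0 0 0.01"

```text
clock: 20.1
position: [484.9, -60.1, 37.6]
ee_rot: [0.997, -0.074, -0.0, 0.0]
contact_force: [-0.9, 0.1, -1.4]
gripper_width: 17.4
```

```bash
python3 -c "
from h import *
go([484.8,-60.15,37.6],14.43-90)"
```

```text
t 20.1 pos [484.9 -60.1  37.6] yaw -8.54 z [-4.e-04 -1.e-04 -1.e+00] F [-0.9  0.1 -1.4] T [0.04 0.03 0.02] w 17.4 q [ 0.21  0.4  -0.56 -0.   -0.61  1.21]
delta tool mm [-0.1  0.1 -0. ] turn tool z deg 67.03
```

Emit:
drive_tool --pt "0 0 0 3 0.01" --pt "0 0 0 4 0.01" --pt "0 0 0 4 0.01" --pt "0 0 0 4 0.01" --pt "0 0 0 4 0.01"

```text
clock: 20.6
position: [484.9, -60.1, 37.6]
ee_rot: [0.971, -0.239, -0.0, 0.0]
contact_force: [-0.0, -1.2, -0.8]
gripper_width: 17.5
```

```bash
python3 -c "
from h import *
go([484.8,-60.15,37.6],14.43-90)"
```

```text
t 20.6 pos [484.9 -60.1  37.6] yaw -27.62 z [-3.e-04 -0.e+00 -1.e+00] F [-0.  -1.2 -0.8] T [ 0.06 -0.04  0.  ] w 17.5 q [ 0.21  0.4  -0.56 -0.   -0.61  0.88]
delta tool mm [-0.1  0.1 -0. ] turn tool z deg 47.95
```

Emit:
drive_tool --pt "0 0 0 4 0.01" --pt "0 0 0 4 0.01" --pt "0 0 0 4 0.01" --pt "0 0 0 4 0.01" --pt "0 0 0 4 0.01" --pt "0 0 0 0 0.01"

```text
clock: 21.2
position: [484.9, -60.1, 37.6]
ee_rot: [0.915, -0.403, -0.0, 0.0]
contact_force: [0.2, -0.8, -1.4]
gripper_width: 17.5
```

```bash
python3 -c "
from h import *
go([484.8,-60.15,37.6],14.43-90)"
```

```text
t 21.2 pos [484.9 -60.1  37.6] yaw -47.48 z [-3.e-04 -1.e-04 -1.e+00] F [ 0.2 -0.8 -1.4] T [-0.04  0.01 -0.06] w 17.5 q [ 0.21  0.4  -0.56  0.   -0.61  0.53]
delta tool mm [-0.   0.1 -0. ] turn tool z deg 28.09
```

Emit:
drive_tool --pt "0 0 0 4 0.01" --pt "0 0 0 4 0.01" --pt "0 0 0 4 0.01" --pt "0 0 0 4 0.01" --pt "0 0 0 0 0.01"

```text
clock: 21.7
position: [484.9, -60.1, 37.6]
ee_rot: [0.851, -0.526, -0.0, 0.0]
contact_force: [-0.1, 0.7, -1.6]
gripper_width: 17.3
```

Emit:
drive_tool --pt "0 0 0 4 0.01" --pt "0 0 0 4 0.01" --pt "0 0 0 4 0.01" --pt "0 0 0 0 0.01" --pt "0 0 0 0 0.01"

```text
clock: 22.2
position: [485.0, -60.1, 37.6]
ee_rot: [0.791, -0.612, -0.0, 0.0]
contact_force: [-0.3, 0.9, -1.6]
gripper_width: 17.3
```

```bash
python3 -c "
from h import *
go([484.8,-60.15,37.6],14.43-90)
im,d=arm.get_image('wrist');cv2.imwrite('pics/w4.png',im)"
```

```text
t 22.2 pos [485.  -60.1  37.6] yaw -75.41 z [-1.e-04 -0.e+00 -1.e+00] F [-0.3  0.9 -1.6] T [-0.02  0.03  0.01] w 17.3 q [ 0.21  0.4  -0.56  0.   -0.61  0.04]
delta tool mm [0.  0.2 0. ] turn tool z deg 0.16
```

View pics/w4.png

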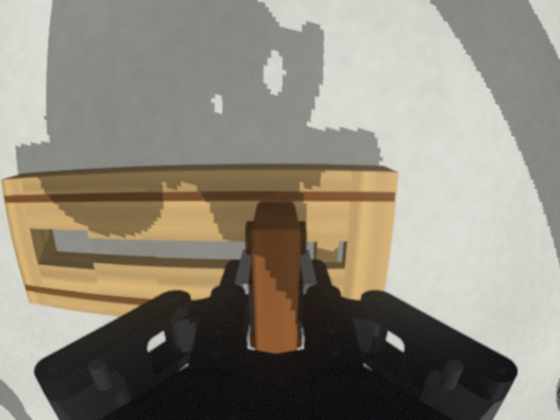

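Emit:
drive_tool --pt "0 0 0.0005 0 0.01" --pt "0 0 0.0004 0 0.01" --pt "0 0 0 0 0.01"

```text
clock: 22.55
position: [485.0, -60.1, 36.6]
ee_rot: [0.79, -0.613, -0.0, 0.0]
contact_force: [0.3, -0.5, -1.9]
gripper_width: 17.2
```

Now release gradually.

Emit:
drive_tool --pt "0 0 0 0 0.018" --pt "0 0 0 0 0.02" --pt "0 0 0 0 0.025" --pt "0 0 0 0 0.03" --pt "0 0 0 0 0.04" --pt "0 0 0 0 0.055" --pt "0 0 0 0 0.07" --pt "0 0 0 0 0.07" --pt "0 0 0 0 0.07"

```text
clock: 23.45
position: [485.0, -60.1, 36.7]
ee_rot: [0.79, -0.613, 0.0, -0.0]
contact_force: [0.2, 0.8, 0.1]
gripper_width: 69.9
```

Emit:
drive_tool --pt "0 0 -0.005 0 0.07" --pt "0 0 -0.01 0 0.07" --pt "0 0 -0.02 0 0.07" --pt "0 0 -0.03 0 0.07" --pt "0 0 -0.03 0 0.07" --pt "0 0 -0.03 0 0.07" --pt "0 0 -0.02 0 0.07" --pt "0 0 -0.01 0 0.07" --pt "0 0 0 0 0.07" --pt "0 0 0 0 0.07"

```text
clock: 24.45
position: [484.3, -60.1, 191.0]
ee_rot: [0.79, -0.613, -0.001, 0.0]
contact_force: [0.1, -0.2, 0.5]
gripper_width: 69.9
```

Run:
```python
from h import *
go([484.8,-60.15,37.6],14.43-90)
s=arm.read_state()
im,d=arm.get_image('wrist');cv2.imwrite('pics/w5.png',im)
im,d=arm.get_image('scene');cv2.imwrite('pics/s5.png',cv2.resize(im[130:270,235:435],None,fx=3.9,fy=3.9,interpolation=2))
P=pts('scene',d)
for k,(a,b,c,e,lo,hi) in {"car":(215,265,320,365,52,64),"stop":(140,232,245,328,64,76)}.items():
    Q=P[a:b,c:e].reshape(-1,3);Q=Q[(Q[:,2]>lo)&(Q[:,2]<hi)]
    if len(Q)>3: print(k,len(Q),Q.mean(0),cv2.minAreaRect(Q[:,:2].astype(np.float32)))
```

```text
t 24.45 pos [484.3 -60.1 191. ] yaw -75.62 z [-1.4e-03  2.0e-04 -1.0e+00] F [ 0.1 -0.2  0.5] T [-0.04 -0.01 -0.03] w 69.9 q [ 0.21  0.19 -0.38 -0.   -1.    0.04]
delta tool mm [  0.3  -0.7 153.4] turn tool z deg -0.05
car 689 [764.35394983  23.70579061  57.19728272] ((761.578857421875, 24.944154739379883), (118.81463623046875, 52.13144302368164), 3.3897039890289307)
stop 127 [488.0482565  -61.97592243  70.1560116 ] ((486.99481201171875, -60.36421203613281), (21.3460693359375, 67.25894165039062), 12.038863182067871)
```

View pics/w5.png

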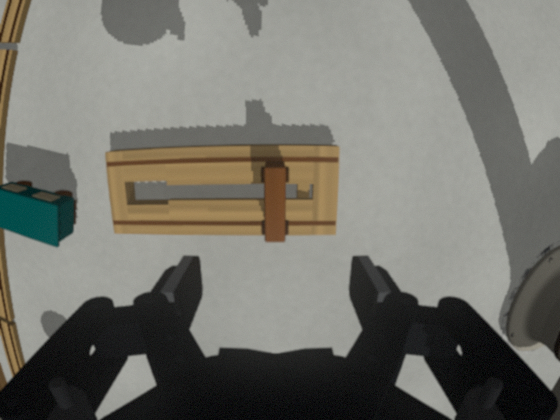

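View pics/s5.png

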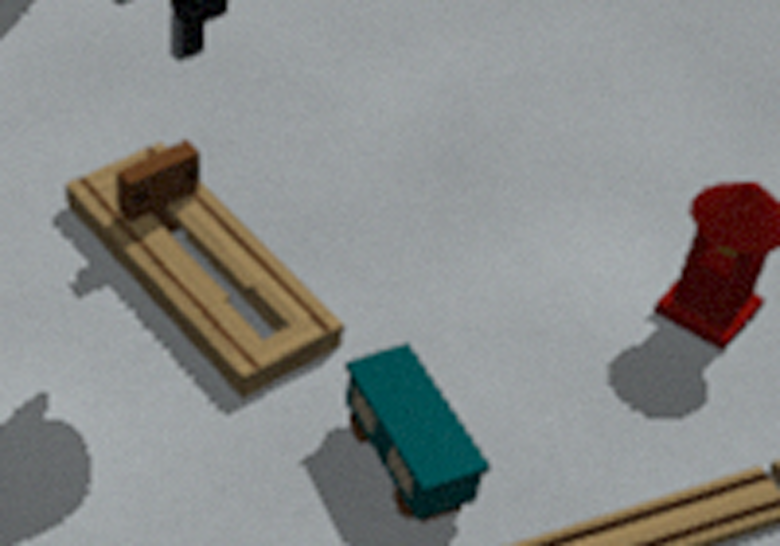

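The wrist view shows the beam upright and square across the slot, with columns at about 265–285 and rows 165–240. The gripper is clear of it. In the scene view, the mail car and bell tower are where they were.

```bash
python3 -c "
from bench import arm
print(arm.job_done())"
```

```text
the job is handed in; nothing more can be done
None
```

The buffer stop is fitted and the job is handed in, at about 24.5 s of the 53 s allowed. No verdict was reported.

- **Fitting:** I gripped the beam and lowered the T-foot into the mouth. I slid it in small steps until I felt the end wall at about platform x = +60 mm. The force there was about 5 N. I backed off about 2 mm and turned it a quarter turn, with no measurable resistance. Then I set it on the floor, opened the fingers and lifted clear.
- **Position:** The last pictures show the stop upright, its beam square across the slot. Its centre is at about (487, -60) mm in world axes, some 3–4° off by a coarse depth reading, and the gripper's yaw at release was within 0.2°. The limit is 12°.
- **Bystanders:** The mail car's measured centre moved less than 1 mm. I checked the bell tower only by eye, and it looked unmoved.
- **Not checked:** I did not measure the stop's height on the floor directly. The tool height at release matched the height at which I first gripped the stop on the table, to about 0.2 mm.

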